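Hang the weighing tray on its slotted upright and zero the scale

TASK

Get the scale ready for weighing: draw the steel tray out from under the low shelf by its tall back plate, set it down on the bench and let go, then take it again by the black lug at its front. Hook it into the slot of the scale's upright and press its back down hard enough that the stiff saddle in the slot goes fully down and locks, then let go. Finally zero the scale: press the large square flat key with about 10 N, never more than 20 N, hold it for a full second and release it; do not press the small round key, and leave the other things where they are.

Things in the scene. Friction and masses are not known exactly. Their poses are not given: they have to be found in the camera images.
- tray: Loose open steel tray, about 0.2 kg, balance point near its origin: centre of the underside of the pan. Its +x points to the hook end, z up. Pan 120 (x) x 90 (y) x 28 mm high, walls 4. At +x a tall back plate with flange and hook, at -x a black lug (see their points). It starts flat on the bench, only its hook end (x above about 20 mm) out from under the shelf.
- flange (a point): On the tray, its frame (53, 0, 95) mm: centre of the top of the flange, where to press down when it hangs. Back plate: x = 60 to 66, 50 wide in y, upright from z = 0 to 95. The flange is folded from its top towards the pan: x = 40 to 66, 50 wide, 6 thick. Fingers may straddle plate and flange in y.
- lug (a point): On the tray, its frame (-78, 0, 34) mm: centre of the top of the black plastic front lug, x = -98 to -58, 20 wide in y, z = 8 to 34.
- hook (a point): On the tray, its frame (66, 0, 62) mm: rear face of the back plate, under the hook's tongue. The hook is 24 wide in y: tongue z = 62 to 70, x = 66 to 85, then a drop x = 77 to 85 down to z = 46 (11 mm gap between plate and drop). Hung and locked, this point lies at stand frame (0, 0, 102) mm, give or take 3.
- stand: Fixed scale, smooth steel slotted upright. Origin at bench height under the upright's front face; +x is the way the hook goes in (tray hangs at -x, its +x along the stand's), z up. Base plate 12 high, x = -165 to 100, y = -230 to 55. Upright x = 0 to 8, y = -44 to 44, 165 high. Cheeks jut from it, x = -38 to 8, inner faces at y = -38 and 38, z = 105 to 165 mm: fingers astride the plate do not fit.
- slot (a point): Fixed, stand frame (0, 0, 110) mm: slot centre on the upright's front face, at its lower edge, the top of the unpressed saddle. Slot 32 wide in y, upper edge at z = 146, through the 8 mm plate. Hook in with the tray level, underside near z = 70, moving +x until its plate meets the upright; then lower until the tongue rests on the saddle (underside near 48; locked 40).
- saddle (a joint): Stiff steel saddle, the bottom of the slot; m pressed down: 0 to 0.001 at the start, 0.008 fully down and locked; it stays where it is left. The hanging tray's weight does not move it; a push of 10 to 20 N on the flange does.
- zero_key (a joint): Large square flat zero key, 60 x 60 mm, standing 5 mm proud of the console; m pressed down, hardly any travel: very stiff spring, 8 N per mm (10 N is 0.00125), stop at 0.0035.
- zero_key_top (a point): Fixed, stand frame (-60, -165, 55) mm: centre of the unpressed top of the square key. The console has its top at z = 50, x = -160 to 40, y = -220 to -110, with a blank dark display at x = -20 to 30.
- round_key (a joint): Small round flat key (power off), 28 mm across; m pressed down; to be left alone.
- round_key_top (a point): Fixed point: centre of the top of the round key, stand frame (-135, -165, 55) mm.
- low_shelf: Fixed low plywood shelf over the tray, with two cartons on top. Origin at bench height; open to its +x. Board 170 deep (x = -150 to 20) x 230 wide (y), underside at z = 55, top at z = 70; side panels at y = -115 to -100 and 100 to 115. The cartons on it, x below -95, reach z = 120. The tray starts with its +x roughly along the shelf's +x.
- screw_jar: Bystander: glass jar with steel lid, 60 mm across, 75 mm tall; leave alone.
- spray_can: Bystander: upright can, 54 mm across, 120 mm tall; leave alone.
- tape_roll: Bystander: roll of paper tape lying flat, 100 mm across, 45 mm high; leave alone.
- screwdriver: Bystander: screwdriver lying flat, 200 mm long; leave alone.
- parts_bin: Bystander: open grey plastic bin 120 x 100 x 50 mm; leave alone.
There are look-alikes about, which are no part of the job. There is more than one size of the tray; the job needs the largest.

How it is judged:
By the outcome, as a careful person would: the job done as asked, in the order asked, and still so for the second after the job is handed in, with the robot touching nothing.
It also fails if it takes over 64 s, if anything falls off the work surface, if the arm or the gripper's body presses on something with over 40 N, if the wrist force passes 120 N, or if a joint passes its speed limit or range.

ROBOT

A 6-joint arm with a two-finger parallel gripper is mounted at the origin on the work surface. World frame = base frame: x ahead of the robot, y to its left, z up, the work surface at z = 0. Lengths are in mm, angles in rad, forces in N, time in s.
With the tool pointing down it reaches from about 300 to 775 mm from the base axis. Payload 14.6 kg.
Tool frame: the origin (TCP) lies on the centre line of the jaws, within the pads' length; the fingertips stand 25 mm ahead of it and the grasp point (between the pads) lies 6 mm ahead of it (robot.finger_overhang is the distance from the TCP to the fingertips, in mm); y points along the fingers, z is the direction in which the jaws open and shut, and the axes are right-handed (so a half turn about y gives the same grasp; the last joint's range is limited). The gripper opens to 94 mm and grips with 3 to 60 N. Pads are 16 mm wide; open, the fingers measure 119 mm over their backs; the gripper's body (75 mm by 177 mm) begins 78 mm behind the grasp point.
Start: joints at [-0.067, 0.3, 1.521, -0, 1.321, -0.067], TCP at [549.99, -0.002, 230.446] pointing down, gripper open.
Joint ranges: [-3.03, 3.03], [-0.79, 2.21], [0.23, 2.52], [-1.04, 4.18], [0, 3.07], [-2.55, 2.55]. Speed limits (rad/s): [2.22, 2.22, 2.57, 3.14, 3.14, 3.14].

INTERFACE

Orientations are given as a unit quaternion [w, x, y, z].
In Python, from station import robot, viewer gives the robot as it stands.
- The arm moves only by the tool play_rows, never from a script. Its arguments are lists of equal length, an entry for each row: "dp": the shift along the tool's x, y, z in mm, a list of three; "roll": the turn about the tool's y in rad; "jaw": the gripper's target within -1 to 1 (fully open at 1, half-way at 0, shut at -1). In form: {"dp": [[tx, ty, tz], ...], "roll": [roll, ...], "jaw": [jaw, ...]}. A call has 1 to 10 rows; each row is the pose to reach, as a shift and turn from the pose commanded when the call began, along the tool's axes at that moment; what a row does not reach only later rows make up. A row lasts 1/8 s, in which the tool goes at most 62.5 mm and 10.7 degrees, less where a joint would pass 70% of its speed; a pose out of reach is approached as far as the arm can. A call with a gripper value outside its range is refused whole. The fingers move at their own pace and stop on an object; "grip_force" is the grip in N (left out, the last holds). Time passes only in rows, so rows that repeat a pose let the fingers close. It gives the time, the measured TCP pose, the force and the opening at its end, in the units of the state.
- robot.observe(): the state, without advancing time (a new reading comes with each control period).
- viewer.capture(name): name is "scene" or "side" or "wrist"; returns (picture, depth): 400x640x3 uint8, blue, green, red; 400x640 float32, mm along the optical axis (not along the pixel's ray), 0 where there is no reading.
- viewer.camera_model(name): a dict with "fov_y" (degrees; the focal length in pixels is half the picture's height over the tangent of half this angle, whatever the lens; pixels are square), "cx", "cy" (the principal point, pixels), "cam_to_world" (4x4, takes a point from camera to world coordinates); the wrist camera has in their place "tool_from_camera" (4x4, takes a point from camera to tool coordinates, whose origin is the TCP and whose axes are the tool frame's). Camera axes: x right, y up, looking along -z (the intrinsics and any distortion apply to the point x, -y, -z); pixel columns grow to the right and rows downward; lengths in mm; the calibration is good to about 2 mm. A picture is of the moment at which its call begins: read the wrist's pose just before it. camera_model takes no time and is no camera call.
- robot.hand_in(): hands the job in, once; it reports no verdict.
The state is a dict: "t": time; "joint_positions": joint angles; "joint_velocities": joint speeds; "effort": joint torques, N m; "tool_pos": TCP position; "orientation": TCP orientation; "contact_force": force on the tool from outside, world axes, zero at the start; "torque": the same for the moment, N m; "opening": opening from 0.0 (shut) to 1.0 (fully open).
Only numpy, scipy, OpenCV 4.12 (cv2) and the standard library are available. Lean on these libraries where they do the work, as an engineer would, in place of code of your own. Each camera call takes 0.05 s, during which the arm holds its last target.

## Working session

There is one attempt and no reset: what is moved stays moved. The work goes in short steps, Python scripts to look and compute and a tool call to move; the robot and the scene stay as the last step left them, time stands still between calls to the robot, and variables do not carry over. Pictures are saved under pics/ and viewed, and the job is handed in when it is done.

Besides the shell and the picture viewer there is one more tool, called after "Call:" as name(argument=value, ...) on one line, values as JSON. play_rows: Moves the arm, as the interface text tells. Its arguments: {"type":"object","properties":{"dp":{"type":"array"},"roll":{"type":"array"},"jaw":{"type":"array"},"grip_force":{"type":"number"}},"required":["dp","roll","jaw"]}

```bash
ls; mkdir -p pics
cat > h.py <<'E'
import numpy as np,cv2
from station import robot,viewer
from scipy.spatial.transform import Rotation as R
def cap(n,tag):
    s=robot.observe(); im,d=viewer.capture(n); cv2.imwrite(f'pics/{tag}.png',im); np.save(f'pics/{tag}.npy',d)
    m=viewer.camera_model(n)
    if 'cam_to_world' in m: T=np.array(m['cam_to_world'])
    else:
        q=s['orientation']; W=np.eye(4); W[:3,:3]=R.from_quat([q[1],q[2],q[3],q[0]]).as_matrix(); W[:3,3]=s['tool_pos']; T=W@np.array(m['tool_from_camera'])
    np.save(f'pics/{tag}_T.npy',T); np.save(f'pics/{tag}_k.npy',[200/np.tan(np.radians(m['fov_y']/2)),m['cx'],m['cy']])
    return im,d
def pts(tag):
    d=np.load(f'pics/{tag}.npy');T=np.load(f'pics/{tag}_T.npy');f,cx,cy=np.load(f'pics/{tag}_k.npy')
    v,u=np.mgrid[:400,:640]
    P=np.stack([(u-cx)/f*d,-(v-cy)/f*d,-d],-1)
    return P@T[:3,:3].T+T[:3,3]
def st():
    s=robot.observe(); print('t',s['t'],'p',np.round(s['tool_pos'],1),'q',np.round(s['orientation'],4),'F',np.round(s['contact_force'],1),'op',round(float(s['opening']),3))
E
python3 - <<'E'
from h import *
print(viewer.camera_model('scene'),viewer.camera_model('wrist'))
print({k:v for k,v in viewer.camera_model('side').items()})
for n in ['scene','side','wrist']: cap(n,n+'0')
st(); print(vars(robot) if hasattr(robot,'__dict__') else dir(robot)); print(robot.finger_overhang)
E
```

```text
pics
{'fov_y': 55.78270149333934, 'cx': 322.30459206500143, 'cy': 192.816270574413, 'cam_to_world': array([[ 4.88802702e-01, -7.11195305e-01,  5.05245640e-01,
         1.02408457e+03],
       [ 8.72391682e-01,  3.99916508e-01, -2.81068568e-01,
        -1.58238440e+02],
       [-2.16142627e-03,  5.78159169e-01,  8.15921138e-01,
         8.78027389e+02],
       [ 0.00000000e+00,  0.00000000e+00,  0.00000000e+00,
         1.00000000e+00]])} {'fov_y': 59.87645775421096, 'cx': 318.5306158583396, 'cy': 198.55525310385138, 'tool_from_camera': array([[-2.53462686e-04, -9.73835719e-01, -2.27253003e-01,
        -6.60230653e+01],
       [-1.34388098e-04,  2.27253041e-01, -9.73835734e-01,
        -1.55089402e+02],
       [ 9.99999959e-01, -2.16290922e-04, -1.88472096e-04,
         5.20582121e-02],
       [ 0.00000000e+00,  0.00000000e+00,  0.00000000e+00,
         1.00000000e+00]])}
{'fov_y': 43.47518048071966, 'cx': 314.17941774148863, 'cy': 201.40371433864198, 'cam_to_world': array([[ 9.72144980e-01,  1.29760177e-01, -1.95183081e-01,
         2.80388860e+02],
       [-2.34380203e-01,  5.39070164e-01, -8.08992755e-01,
        -9.38632308e+02],
       [ 2.42332293e-04,  8.32205296e-01,  5.54467571e-01,
         8.03365202e+02],
       [ 0.00000000e+00,  0.00000000e+00,  0.00000000e+00,
         1.00000000e+00]])}
t 0.15 p [549.8   0.  230. ] q [ 0.4998 -0.5002  0.5002 -0.4998] F [ 1.  -0.6 -0. ] op 0.999
{}
25.0
```

View pics/scene0.png

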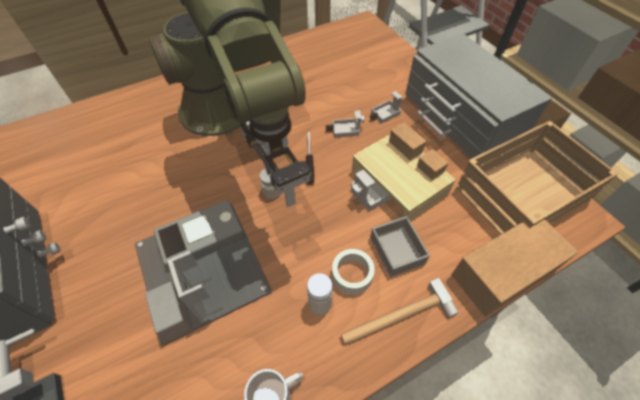

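View pics/side0.png

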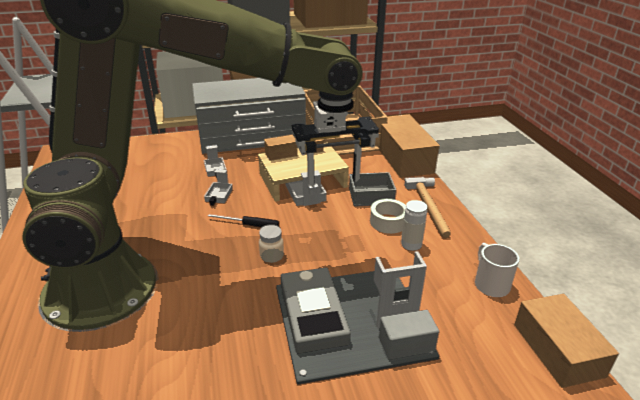

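View pics/wrist0.png

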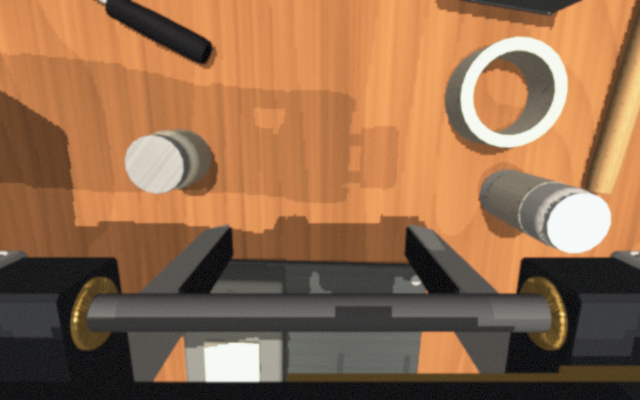

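```bash
cat > td.py <<'E'
from h import *
def td(tags,x0,x1,y0,y1,zmin,zmax,s,out):
    # top-down: image up = +x, left = +y
    H=int((x1-x0)*s);W=int((y1-y0)*s)
    img=np.zeros((H,W,3),np.uint8);zb=np.full((H,W),-1e9)
    for t in tags:
        P=pts(t).reshape(-1,3);d=np.load(f'pics/{t}.npy').ravel();C=cv2.imread(f'pics/{t}.png').reshape(-1,3)
        m=(d>0)&(P[:,2]>zmin)&(P[:,2]<zmax)&(P[:,0]>x0)&(P[:,0]<x1)&(P[:,1]>y0)&(P[:,1]<y1)
        P=P[m];C=C[m]
        r=((x1-P[:,0])*s).astype(int).clip(0,H-1);c=((y1-P[:,1])*s).astype(int).clip(0,W-1)
        o=np.argsort(P[:,2]);r,c,C,z=r[o],c[o],C[o],P[o,2]
        for dr in range(2):
            for dc in range(2):
                rr=(r+dr).clip(0,H-1);cc=(c+dc).clip(0,W-1)
                k=z>=zb[rr,cc]; 
                img[rr[k],cc[k]]=C[k];zb[rr[k],cc[k]]=z[k]
    cv2.imwrite(out,img);return img,zb
E
python3 - <<'E'
from td import *
s=np.load
td(['scene0'],250,850,-420,380,-5,200,0.95,'pics/td_s.png')
td(['side0'],250,850,-420,380,-5,200,0.95,'pics/td_d.png')
for t in ['scene0','side0']:
    im=cv2.imread(f'pics/{t}.png')
    c=im[150:220,330:470] if t=='scene0' else im[130:215,190:410]
    cv2.imwrite(f'pics/{t}_c.png',cv2.resize(c,None,fx=4 if c.shape[1]<180 else 3.5,fy=4 if c.shape[1]<180 else 3.5,interpolation=cv2.INTER_CUBIC))
E
```

```text
(no output)
```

View pics/td_s.png

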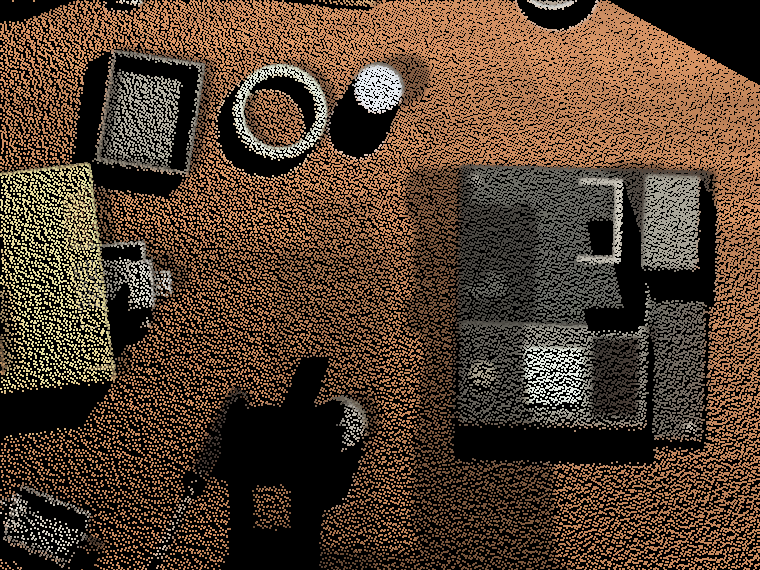

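View pics/td_d.png

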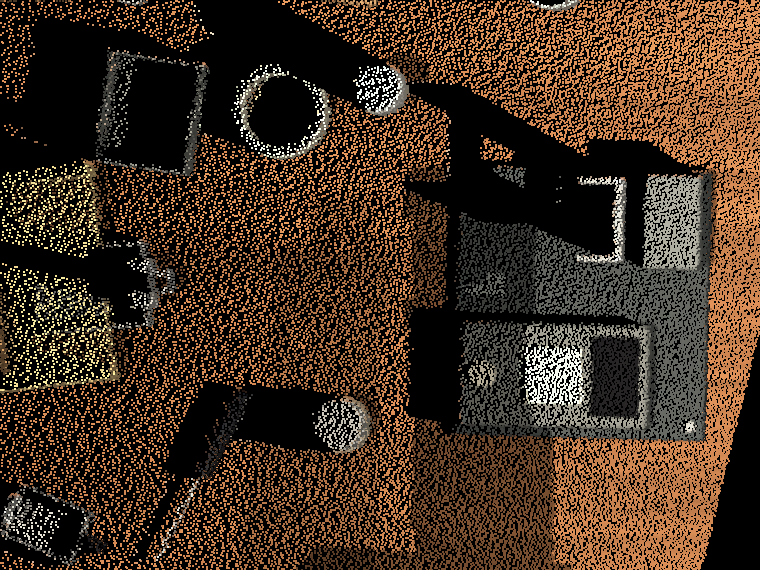

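View pics/scene0_c.png

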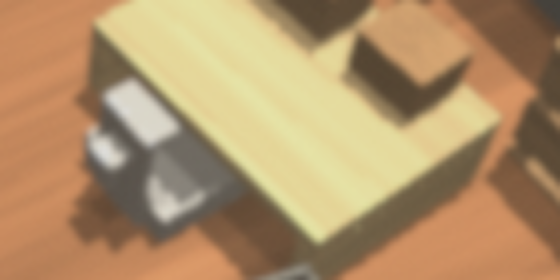

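View pics/side0_c.png

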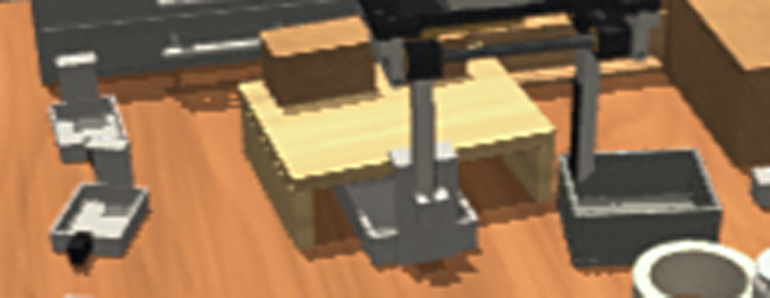

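Run:
```python
from h import *
q=robot.observe()['orientation'];print(np.round(R.from_quat([q[1],q[2],q[3],q[0]]).as_matrix(),3))
for t in ['scene0','side0']:
    P=pts(t).reshape(-1,3);d=np.load(f'pics/{t}.npy').ravel();P=P[d>0]
    def box(x0,x1,y0,y1,z0,z1): return P[(P[:,0]>x0)&(P[:,0]<x1)&(P[:,1]>y0)&(P[:,1]<y1)&(P[:,2]>z0)&(P[:,2]<z1)]
    for n,b in dict(upright=(560,680,-300,-210,155,180),flange=(480,600,170,260,85,105),key=(415,500,-250,-160,53,65),shelf=(400,700,240,380,66,75),console=(380,530,-330,-80,48,53),base=(660,680,-350,-80,5,20),hook=(480,600,170,230,55,80)).items():
        Q=box(*b)
        if len(Q)<10: print(t,n,len(Q));continue
        r=cv2.minAreaRect(Q[:,:2].astype(np.float32)); print(t,n,len(Q),'mean',Q.mean(0).round(1),'rect',np.round(r[0],1),np.round(r[1],1),round(r[2],2),'z',np.percentile(Q[:,2],[5,50,95]).round(1))
    print(box(500,620,60,160,-10,10)[:,2].mean())
```

```text
[[ 0.    -0.001  1.   ]
 [-1.     0.     0.   ]
 [-0.    -1.    -0.001]]
scene0 upright 407 mean [ 619.7 -258.2  163.2] rect [ 617.7 -251.3] [46.2 90.8] 88.48 z [156.1 164.2 166.4]
scene0 flange 189 mean [552.2 231.3  94. ] rect [550.6 232.2] [52.1 27.5] 3.52 z [88.5 94.5 97.1]
scene0 key 487 mean [ 455.8 -203.    55.1] rect [ 457.4 -204.6] [88.6 81.1] 89.43 z [53.3 55.  57.5]
scene0 shelf 2647 mean [560.5 324.7  69.8] rect [557.5 331.5] [231.9 121.5] 6.27 z [67.4 69.8 72.3]
scene0 console 1954 mean [ 457.4 -203.8   50.5] rect [ 455.7 -201.6] [197.6 110. ] 88.49 z [48.4 50.5 52.6]
scene0 base 722 mean [ 668.  -219.1   11.5] rect [ 667.1 -225.9] [247.4  17.4] 89.11 z [ 7.  11.6 15.3]
scene0 hook 141 mean [554.9 213.5  68.1] rect [552.9 211.5] [50.8 23.6] 7.89 z [57.  69.1 77.2]
-0.11427605700867241
side0 upright 442 mean [ 617.9 -264.8  162.8] rect [ 619.1 -252.9] [50.  89.6] 89.35 z [156.1 164.1 166.8]
side0 flange 87 mean [550.3 227.7  93.9] rect [552.6 230.8] [51.2 29.6] 1.63 z [87.1 94.8 97.4]
side0 key 636 mean [ 455.3 -205.9   55.4] rect [ 456.4 -207.2] [84.3 78.7] 89.12 z [53.2 55.4 57.9]
side0 shelf 1321 mean [549.7 322.4  70.6] rect [559.3 329.9] [232.  127.7] 6.9 z [67.7 70.6 73.3]
side0 console 2421 mean [ 453.5 -213.1   50.7] rect [ 455.2 -203.5] [201.1 109. ] 88.71 z [48.6 50.8 52.7]
side0 base 61 mean [ 668.4 -161.3   12.6] rect [ 665.6 -244. ] [209.7  15.4] 88.46 z [10.8 12.3 14.7]
side0 hook 138 mean [552.8 212.3  67. ] rect [552.8 212. ] [30.7 50.8] 89.27 z [56.5 67.6 77.6]
0.5500705273501846
```

Call:
play_rows(dp=[[-60,0,0],[-120,0,0],[-130,0,0],[-130,0,0]], roll=[0,0,0,0], jaw=[1,1,1,1])

```text
t: 0.65
tool_pos: [549.9, 130.1, 230.2]
orientation: [-0.5, 0.5, -0.5, 0.5]
contact_force: [0.7, -0.9, -0.5]
opening: 1.001
```

Run:
```python
from td import *
st();cap('wrist','w1')
td(['w1'],440,680,130,370,-5,140,2.4,'pics/td_w1.png')
```

```text
t 0.65 p [549.9 130.1 230.2] q [-0.5001  0.5004 -0.4998  0.4997] F [ 0.7 -0.9 -0.5] op 1.001
```

View pics/w1.png

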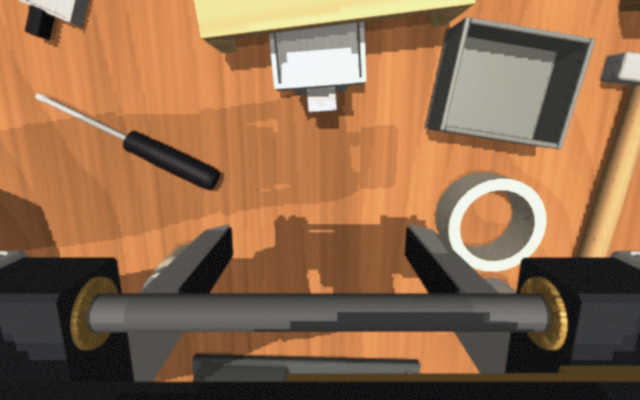

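View pics/td_w1.png

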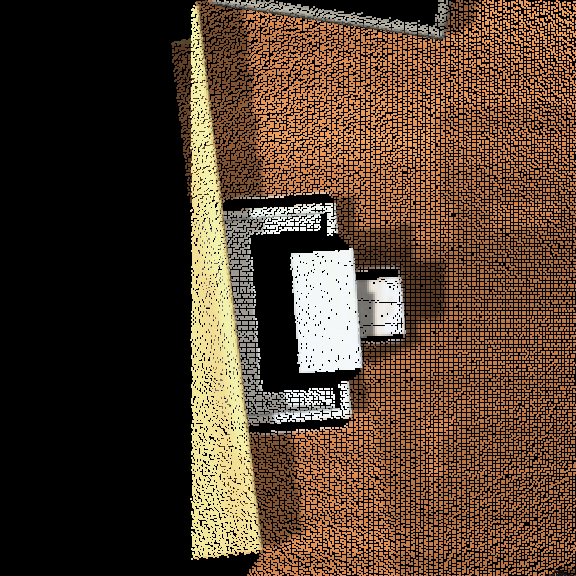

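Run:
```python
from h import *
P=pts('w1').reshape(-1,3);d=np.load('pics/w1.npy').ravel();P=P[d>0]
def box(x0,x1,y0,y1,z0,z1): return P[(P[:,0]>x0)&(P[:,0]<x1)&(P[:,1]>y0)&(P[:,1]<y1)&(P[:,2]>z0)&(P[:,2]<z1)]
for n,b in dict(flange=(480,620,200,270,88,102),hook=(480,620,180,240,64,76),pan=(480,620,200,270,20,34)).items():
    Q=box(*b);r=cv2.minAreaRect(Q[:,:2].astype(np.float32));print(n,len(Q),np.round(r[0],1),np.round(r[1],1),round(r[2],2),np.median(Q[:,2]).round(1))
```

```text
flange 2271 [550.6 234.3] [50.1 26.4] 4.44 95.9
hook 668 [552.4 211.9] [48.7 19.1] 4.36 70.9
pan 615 [549.3 244.7] [50.5 92. ] 90.0 28.6
```

Call:
play_rows(dp=[[-50,0,1],[-100,30,1],[-100,85,1],[-100,125,1],[-100,142,1],[-100,142,1],[-100,142,1],[-100,142,1],[-100,142,1]], roll=[-0.04,-0.075,-0.075,-0.075,-0.075,-0.075,-0.075,-0.075,-0.075], jaw=[1,1,1,1,1,1,-1,-1,-1], grip_force=25)

```text
t: 1.82
tool_pos: [551.3, 230.1, 89.3]
orientation: [0.519, -0.518, 0.481, -0.481]
contact_force: [-0.1, -0.2, -0.1]
opening: 0.716
```

Call:
play_rows(dp=[[0,0,0],[0,0,0],[0,0,0]], roll=[0,0,0], jaw=[-1,-1,-1])

```text
t: 2.2
tool_pos: [551.0, 230.0, 88.5]
orientation: [0.518, -0.518, 0.481, -0.481]
contact_force: [-1.6, 0.3, 1.5]
opening: 0.531
```

Call:
play_rows(dp=[[10,0,0],[30,0,0],[50,0,0],[75,0,0],[100,0,0],[125,0,0],[150,0,0],[165,0,0],[170,0,0],[170,0,0]], roll=[0,0,0,0,0,0,0,0,0,0], jaw=[-1,-1,-1,-1,-1,-1,-1,-1,-1,-1])

```text
t: 3.45
tool_pos: [563.8, 60.1, 88.5]
orientation: [-0.518, 0.518, -0.481, 0.481]
contact_force: [0.1, -2.1, 3.0]
opening: 0.53
```

Run:
```python
from td import *
st();cap('side','s2');cap('wrist','w2')
```

```text
t 3.45 p [563.8  60.1  88.5] q [-0.5182  0.5184 -0.4808  0.4812] F [ 0.1 -2.1  3. ] op 0.53
```

View pics/s2.png

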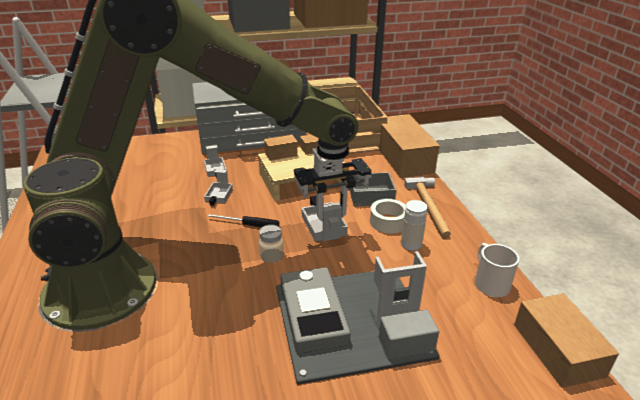

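View pics/w2.png

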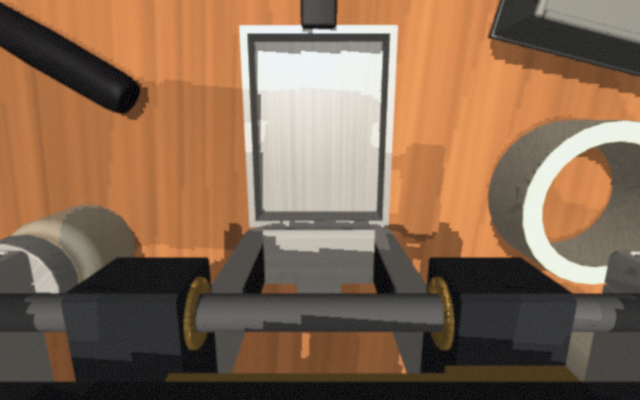

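Run:
```python
from h import *
A=pts('w2');P=A.reshape(-1,3);d=np.load('pics/w2.npy').ravel();P=P[d>0]
def box(x0,x1,y0,y1,z0,z1): return P[(P[:,0]>x0)&(P[:,0]<x1)&(P[:,1]>y0)&(P[:,1]<y1)&(P[:,2]>z0)&(P[:,2]<z1)]
Q=box(480,640,70,185,22,34);r=cv2.minAreaRect(Q[:,:2].astype(np.float32));print(len(Q),np.round(r[0],1),np.round(r[1],1),round(r[2],2))
Q=A[2:24,306:332].reshape(-1,3);print(Q.min(0),Q.max(0),Q.mean(0)); print(A[10,298:342].round(1)[::2])
```

```text
4757 [558.9 126. ] [ 90.4 118.9] 4.35
[547.52748928 126.31043589  32.62157974] [562.03116118 187.94121064 243.57241261] [554.75759254 182.02728445  35.16952356]
[[5.410e+02 1.915e+02 1.500e+00]
 [5.422e+02 1.919e+02 5.000e-01]
 [5.457e+02 1.827e+02 3.490e+01]
 [5.468e+02 1.827e+02 3.510e+01]
 [5.479e+02 1.826e+02 3.580e+01]
 [5.490e+02 1.828e+02 3.530e+01]
 [5.500e+02 1.830e+02 3.500e+01]
 [5.512e+02 1.828e+02 3.590e+01]
 [5.522e+02 1.828e+02 3.620e+01]
 [5.533e+02 1.835e+02 3.410e+01]
 [5.544e+02 1.832e+02 3.540e+01]
 [5.555e+02 1.832e+02 3.570e+01]
 [5.566e+02 1.836e+02 3.440e+01]
 [5.577e+02 1.837e+02 3.450e+01]
 [5.588e+02 1.839e+02 3.390e+01]
 [5.598e+02 1.835e+02 3.600e+01]
 [5.609e+02 1.839e+02 3.450e+01]
 [5.620e+02 1.841e+02 3.410e+01]
 [5.631e+02 1.839e+02 3.530e+01]
 [5.643e+02 1.846e+02 3.320e+01]
 [5.663e+02 1.934e+02 1.700e+00]
 [5.676e+02 1.937e+02 1.000e+00]]
```

Call:
play_rows(dp=[[0,0,0],[0,0,0],[0,0,0],[0,-25,0],[0,-70,0],[0,-85,0]], roll=[0,0,0,0,0,0], jaw=[0.5,0.5,0.5,0.5,0.5,0.5])

```text
t: 4.3
tool_pos: [564.4, 60.6, 175.9]
orientation: [0.519, -0.518, 0.48, -0.482]
contact_force: [0.3, -0.8, -0.6]
opening: 0.749
```

Call:
play_rows(dp=[[-50,0,-0.5],[-105,0,-0.5],[-143.5,20,-0.5],[-143.5,70,-0.5],[-143.5,115,-0.5],[-143.5,140,-0.5],[-143.5,147,-0.5],[-143.5,147,-0.5]], roll=[0,0,0,0,0,0,0,0], jaw=[0,0,0,0,0,0,0,0])

```text
t: 5.3
tool_pos: [552.3, 203.5, 26.4]
orientation: [-0.518, 0.519, -0.481, 0.481]
contact_force: [-0.1, 0.2, -0.3]
opening: 0.499
```

Run:
```python
from td import *
st();cap('side','s3')
im=cv2.imread('pics/s3.png')[120:270,180:420];cv2.imwrite('pics/s3c.png',cv2.resize(im,None,fx=3.3,fy=3.3))
```

```text
t 5.3 p [552.3 203.5  26.4] q [-0.5182  0.5186 -0.481   0.4807] F [-0.1  0.2 -0.3] op 0.499
```

View pics/s3c.png

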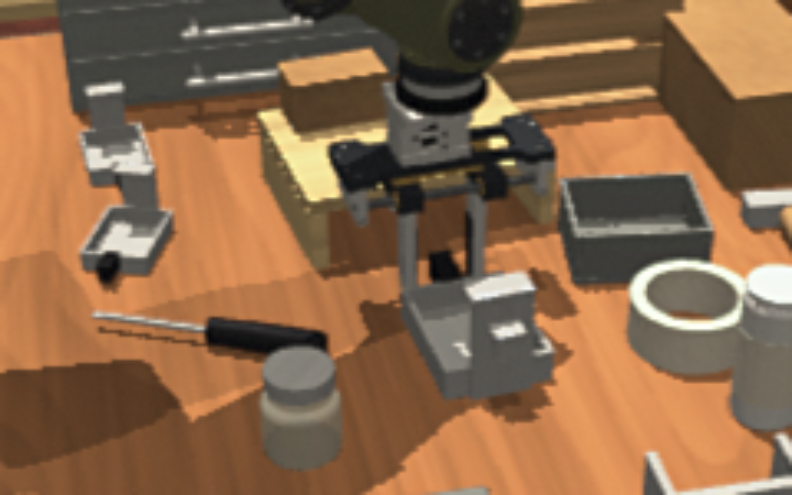

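Call:
play_rows(dp=[[0,-3,0],[0,-3,0],[0,-3,0],[0,-3,0],[0,-3,0]], roll=[0,0,0,0,0], jaw=[-1,-1,-1,-1,-1], grip_force=55)

```text
t: 5.98
tool_pos: [552.6, 203.6, 29.6]
orientation: [0.519, -0.518, 0.481, -0.481]
contact_force: [-0.8, -0.8, 1.4]
opening: 0.208
```

Call:
play_rows(dp=[[0,-10,0],[0,-30,0],[0,-55,0],[0,-75,0],[0,-75,0]], roll=[0,0,0,0,0], jaw=[-1,-1,-1,-1,-1])

```text
t: 6.6
tool_pos: [553.3, 203.8, 106.9]
orientation: [0.52, -0.517, 0.48, -0.482]
contact_force: [-0.5, -0.0, -2.5]
opening: 0.212
```

Run:
```python
from td import *
st();cap('side','s4');cap('scene','c4');cap('wrist','w4')
im=cv2.imread('pics/s4.png')[120:370,230:470];cv2.imwrite('pics/s4c.png',cv2.resize(im,None,fx=2.4,fy=2.4))
im=cv2.imread('pics/c4.png')[120:370,120:470];cv2.imwrite('pics/c4c.png',cv2.resize(im,None,fx=2.2,fy=2.2))
# pan floor/rim plane from wrist
A=pts('w4');P=A.reshape(-1,3);d=np.load('pics/w4.npy').ravel();P=P[d>0]
m=(abs(P[:,0]-559)<60)&(P[:,1]>70)&(P[:,1]<185)&(P[:,2]>85)&(P[:,2]<130);Q=P[m]
r=cv2.minAreaRect(Q[:,:2].astype(np.float32));print(len(Q),r)
# floor region
for y in range(80,180,10):
    k=Q[(abs(Q[:,1]-y)<5)&(abs(Q[:,0]-559)<30)]; print(y,len(k),np.percentile(k[:,2],[10,50,90]).round(1) if len(k) else '')
```

```text
t 6.6 p [553.3 203.8 106.9] q [ 0.5195 -0.5173  0.4802 -0.4815] F [-0.5 -0.  -2.5] op 0.212
12 ((554.3410034179688, 177.58877563476562), (24.54533576965332, 0.8936843872070312), 3.76129412651062)
80 0 
90 0 
100 0 
110 0 
120 0 
130 0 
140 0 
150 0 
160 0 
170 0
```

View pics/s4c.png

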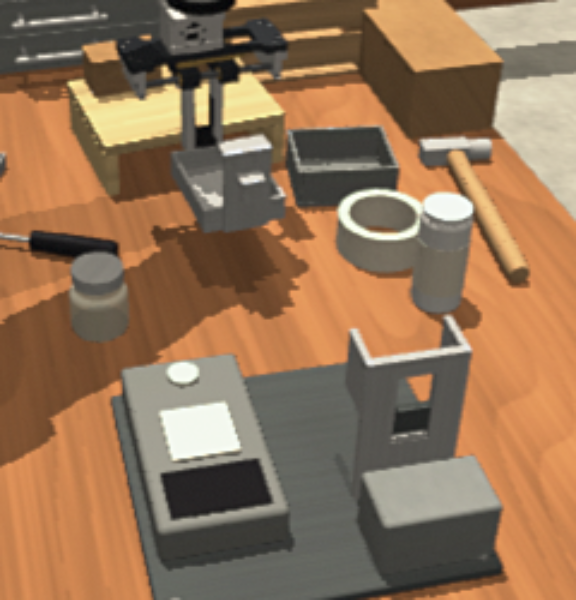

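View pics/c4c.png

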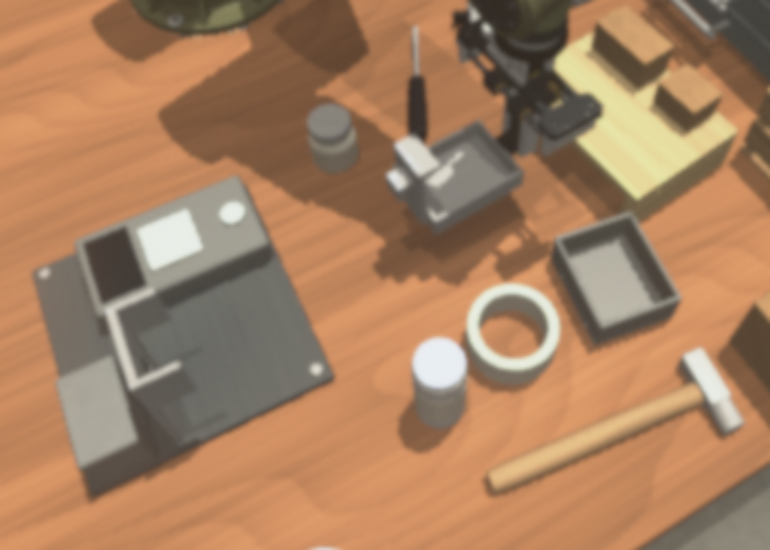

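View pics/w4.png

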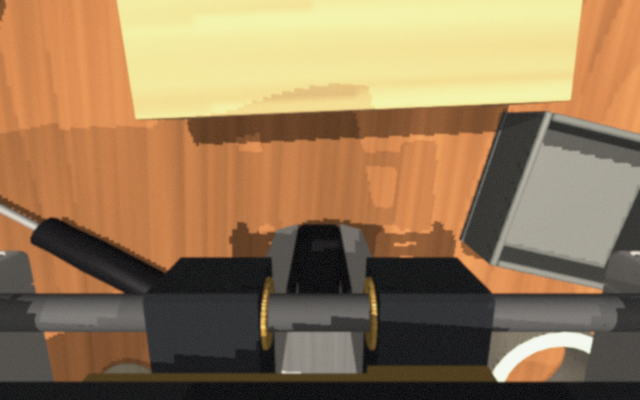

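```bash
cat > fit.py <<'E'
from h import *
from scipy.optimize import least_squares
def B(x0,x1,y0,y1,z0,z1): return np.array([[x0,y0,z0],[x1,y1,z1]],float)
STAND=[B(-165,100,-230,55,0,12),B(-160,40,-220,-110,0,50),B(0,8,-44,-16,0,165),B(0,8,16,44,0,165),B(0,8,-16,16,0,108),B(0,8,-16,16,146,165),B(-38,8,-44,-38,105,165),B(-38,8,38,44,105,165),B(-90,-30,-195,-135,40,55)]
TRAY=[B(-60,60,-45,45,0,4),B(-60,-56,-45,45,0,28),B(56,60,-45,45,0,28),B(-60,60,-45,-41,0,28),B(-60,60,41,45,0,28),B(60,66,-25,25,0,95),B(40,66,-25,25,89,95),B(66,85,-12,12,62,70),B(77,85,-12,12,46,70),B(-98,-58,-10,10,8,34)]
def sdf(Q,boxes):
    o=np.full(len(Q),1e9)
    for b in boxes:
        c=b.mean(0);h=(b[1]-b[0])/2;q=abs(Q-c)-h
        v=np.linalg.norm(np.maximum(q,0),axis=1)+np.minimum(q.max(1),0);o=np.where(abs(v)<abs(o),v,o)
    return o
def TF(p,P): # p=x,y,z,yaw,pitch ; world->local
    M=R.from_euler('ZY',[p[3],p[4]]).as_matrix();return (P-p[:3])@M
def fit(P,boxes,p0,free,clip=12,it=4,bb=None):
    p=np.array(p0,float);free=list(free)
    for k in range(it):
        L=TF(p,P);c=clip*(1.6 if k==0 else 1)
        m=abs(sdf(L,boxes))<c
        if bb is not None: m&=((L>bb[0])&(L<bb[1])).all(1)
        Q=P[m]
        def f(v):
            pp=p.copy();pp[free]=v;return sdf(TF(pp,Q),boxes)
        r=least_squares(f,p[free],loss='soft_l1',f_scale=1.5,x_scale=[1 if i<3 else .01 for i in free]);p[free]=r.x
    return p,len(Q),np.median(abs(f(p[free])))
def cloud(t):
    P=pts(t).reshape(-1,3);d=np.load(f'pics/{t}.npy').ravel();return P[d>0]
E
python3 - <<'E'
from fit import *
for ts in [['scene0'],['c4'],['side0'],['s4'],['c4','s4']]:
    P=np.vstack([cloud(t) for t in ts])
    Q=P[(P[:,2]>4)&(P[:,2]<180)&(P[:,0]>350)&(P[:,0]<720)&(P[:,1]>-400)&(P[:,1]<-60)]
    p,n,r=fit(Q,STAND,[618,-267,0,-np.pi/2,0],[0,1,2,3]);print('stand',ts,p[:3].round(1),np.degrees(p[3]).round(2),n,r.round(2))
    if '4' in ts[0]:
        Q=P[(P[:,2]>60)&(P[:,2]<180)&(P[:,0]>480)&(P[:,0]<640)&(P[:,1]>20)&(P[:,1]<185)]
        p,n,r=fit(Q,TRAY,[559.5,126,77.3,np.radians(-85.7),0],[0,1,2,3,4]);print('tray',ts,p[:3].round(1),np.degrees(p[3:]).round(2),n,r.round(2))
E
```

```text
stand ['scene0'] [ 6.171e+02 -2.661e+02  2.000e-01] -91.47 10501 0.93
stand ['c4'] [ 6.172e+02 -2.662e+02  2.000e-01] -91.54 10520 0.92
tray ['c4'] [559.  116.8  75.9] [-85.58   0.36] 1984 0.64
stand ['side0'] [ 619.1 -266.4    0.8] -91.65 12821 0.95
stand ['s4'] [ 619.1 -266.4    0.8] -91.64 12819 0.94
tray ['s4'] [561.7 115.7  77.9] [-85.82   0.2 ] 1460 0.85
stand ['c4', 's4'] [ 6.177e+02 -2.663e+02  5.000e-01] -91.59 23334 0.99
tray ['c4', 's4'] [559.2 116.1  77.3] [-85.15   0.32] 3444 0.91
```

Call:
play_rows(dp=[[20,0,5],[55,0,12],[95,0,20],[135,0,28],[175,0,36],[215,0,43],[250,2,48],[266,4,49.5],[272,6,49.5],[272,6,49.5]], roll=[0.01,0.03,0.05,0.07,0.09,0.103,0.103,0.103,0.103,0.103], jaw=[-1,-1,-1,-1,-1,-1,-1,-1,-1,-1])

```text
t: 8.0
tool_pos: [621.9, -63.6, 98.1]
orientation: [0.493, -0.493, 0.507, -0.507]
contact_force: [-0.4, 0.2, -3.4]
opening: 0.209
```

```bash
cat > rel.py <<'E'
from fit import *
import sys
def run(k,ts=('scene','side')):
    st()
    for n in ts:
        t=f'{n}_{k}';cap(n,t)
        P=cloud(t)
        Q=P[(P[:,2]>4)&(P[:,2]<180)&(P[:,0]>350)&(P[:,0]<720)&(P[:,1]>-400)&(P[:,1]<-60)]
        ps={'scene':[617.2,-266.2,.2,np.radians(-91.5),0],'side':[619.1,-266.4,.8,np.radians(-91.64),0]}[n]
        s=robot.observe();tp=s['tool_pos']
        M=R.from_euler('Z',ps[3]).as_matrix()
        g=np.array([tp[0],tp[1],tp[2]-29.5])+M@[87.5,0,0]
        m=(abs(sdf(TF(ps,P),STAND))>4)&(P[:,2]>30)&(P[:,2]<180)&(abs(P[:,0]-g[0])<70)&(abs(P[:,1]-g[1])<100)
        p,c,r=fit(P[m],TRAY,[*g,ps[3],0],[0,1,2,3,4],bb=(np.array([-75,-50,-10]),np.array([100,50,105])))
        l=TF(ps,p[None,:3])[0];print(n,'tray in stand',l.round(1),'dyaw',np.degrees(p[3]-ps[3]).round(2),'pitch',np.degrees(p[4]).round(2),c,r.round(2))
        im=cv2.imread(f'pics/{t}.png');im=im[170:350,120:330] if n=='scene' else im[190:380,260:460]
        cv2.imwrite(f'pics/{t}_c.png',cv2.resize(im,None,fx=2.8,fy=2.8,interpolation=cv2.INTER_CUBIC))
run(sys.argv[1])
E
python3 rel.py a
```

```text
t 8.0 p [621.9 -63.6  98.1] q [ 0.4929 -0.4931  0.5072 -0.5066] F [-0.4  0.2 -3.4] op 0.209
scene tray in stand [-115.7   -0.9   68.4] dyaw 0.08 pitch 0.36 2677 0.71
side tray in stand [-115.4   -1.1   68.5] dyaw 0.2 pitch 0.29 1636 0.75
```

View pics/scene_a_c.png

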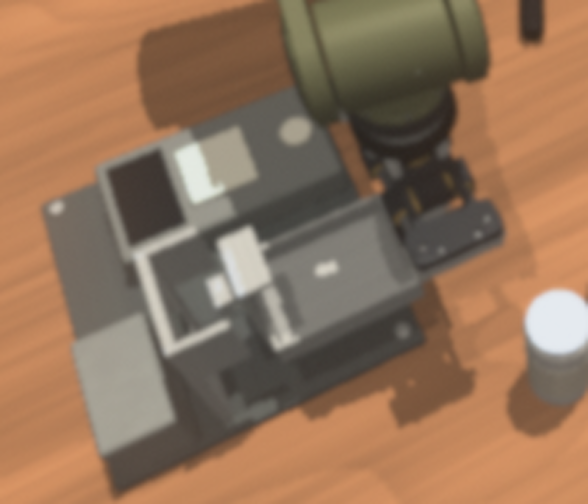

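View pics/side_a_c.png

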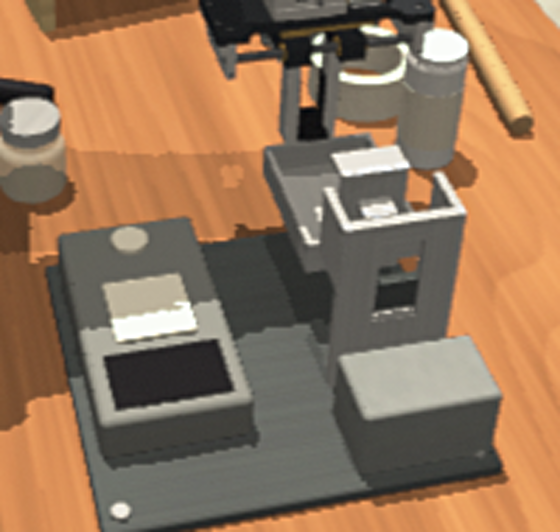

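Call:
play_rows(dp=[[0,-2.3,1],[0,-2.3,1],[8,-2.3,1],[16,-2.3,1],[24,-2.3,1],[32,-2.3,1],[38,-2.3,1],[43,-2.3,1],[43,-2.3,1]], roll=[0,0,0,0,0,0,0,0,0], jaw=[-1,-1,-1,-1,-1,-1,-1,-1,-1])

```text
t: 9.22
tool_pos: [622.0, -107.3, 100.7]
orientation: [0.493, -0.493, 0.507, -0.507]
contact_force: [-0.5, 0.3, -2.0]
opening: 0.206
```

```bash
python3 rel.py b
```

```text
t 9.225 p [ 622.  -107.3  100.7] q [ 0.4929 -0.4928  0.5071 -0.507 ] F [-0.5  0.3 -2. ] op 0.206
scene tray in stand [-72.    0.2  71.1] dyaw -0.11 pitch 0.48 2422 0.71
side tray in stand [-71.6   0.1  70.9] dyaw 0.12 pitch 0.22 1264 0.61
```

View pics/side_b_c.png

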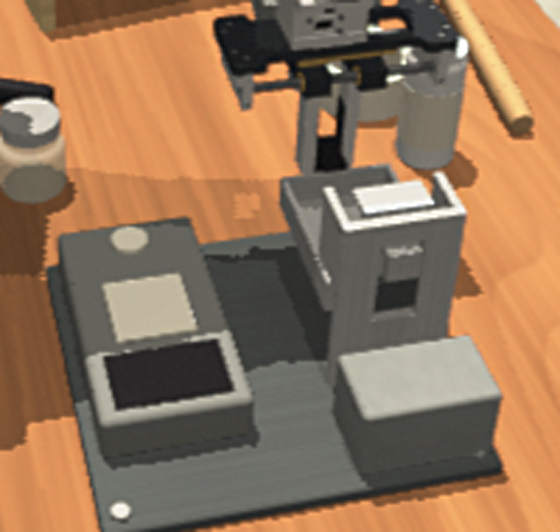

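Call:
play_rows(dp=[[2.5,0,0],[5,0,0],[5,0,0]], roll=[0,0,0], jaw=[-1,-1,-1])

```text
t: 9.7
tool_pos: [621.9, -112.2, 100.8]
orientation: [-0.493, 0.493, -0.507, 0.507]
contact_force: [-0.0, 0.7, -3.5]
opening: 0.211
```

Call:
play_rows(dp=[[0,4,0],[0,8,0],[0,12,0],[0,16,0],[0,19,0],[0,21,0],[0,22,0],[0,22,0]], roll=[0,0,0,0,0,0,0,0], jaw=[-1,-1,-1,-1,-1,-1,-1,-1])

```text
t: 10.7
tool_pos: [621.9, -112.0, 78.8]
orientation: [-0.493, 0.493, -0.507, 0.507]
contact_force: [0.8, -0.2, -2.4]
opening: 0.208
```

```bash
python3 rel.py c
```

```text
t 10.7 p [ 621.9 -112.    78.8] q [-0.493   0.4929 -0.5069  0.507 ] F [ 0.8 -0.2 -2.4] op 0.208
scene tray in stand [-67.3   0.3  49.1] dyaw 0.04 pitch 0.29 2241 0.72
side tray in stand [-66.7   0.1  49. ] dyaw -0.08 pitch 0.13 1050 0.62
```

View pics/side_c_c.png

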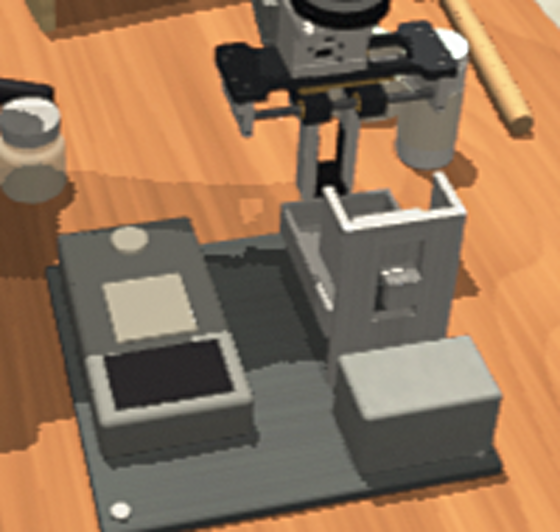

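Call:
play_rows(dp=[[0,0.5,0],[0,1,0],[0,1.5,0],[0,1.5,0]], roll=[0,0,0,0], jaw=[-1,-1,-1,-1])

```text
t: 11.3
tool_pos: [621.9, -112.1, 77.4]
orientation: [-0.493, 0.493, -0.507, 0.507]
contact_force: [-0.4, -0.5, -1.1]
opening: 0.21
```

Contact is beginning; open, then rise.

Call:
play_rows(dp=[[0,0.3,0],[0,0.3,0],[0,0.3,0],[0,0.3,0]], roll=[0,0,0,0], jaw=[-0.3,-0.1,0,0])

```text
t: 11.8
tool_pos: [621.9, -112.0, 77.0]
orientation: [-0.493, 0.493, -0.507, 0.507]
contact_force: [-0.0, 0.1, 0.8]
opening: 0.501
```

Call:
play_rows(dp=[[0,-10,0],[0,-35,0],[0,-75,0],[0,-115,0],[0,-120,0],[0,-120,0]], roll=[0,0,0,0,0,0], jaw=[0,0,-0.5,-1,-1,-1], grip_force=10)

```text
t: 12.55
tool_pos: [621.8, -112.0, 197.0]
orientation: [-0.493, 0.493, -0.507, 0.507]
contact_force: [0.3, 1.3, -0.8]
opening: 0.11
```

```bash
python3 rel.py d
```

```text
t 12.55 p [ 621.8 -112.   197. ] q [-0.493   0.4929 -0.5069  0.507 ] F [ 0.3  1.3 -0.8] op 0.11
scene tray in stand [-23.9   0.3 165.8] dyaw 1.92 pitch 0.84 1 0.0
side tray in stand [-67.   -2.1 165.4] dyaw 0.0 pitch 0.0 0 nan
  return _methods._mean(a, axis=axis, dtype=dtype,
  ret = ret.dtype.type(ret / rcount)
```

View pics/side_d_c.png

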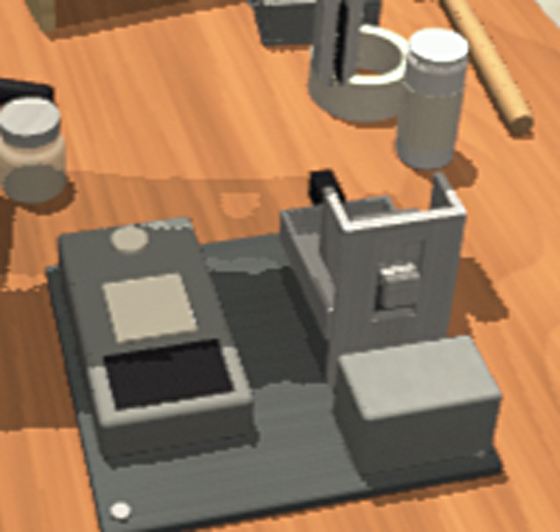

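Tray hangs on its own. I fit with a fixed initial guess to locate the flange.

```bash
cat > hung.py <<'E'
from fit import *
def hung(k,ns=('scene','side'),new=True):
    st()
    for n in ns:
        t=f'{n}_{k}'
        if new: cap(n,t)
        P=cloud(t);ps={'scene':[617.2,-266.2,.2,np.radians(-91.5),0],'side':[619.1,-266.4,.8,np.radians(-91.64),0]}[n]
        L=TF(ps,P);m=(abs(sdf(L,STAND))>4)&(L[:,2]>30)&(L[:,2]<160)&(abs(L[:,1])<60)&(L[:,0]>-180)&(L[:,0]<-1)
        p,c,r=fit(L[m],TRAY,[-67,0,47,0,0],[0,1,2,3,4],bb=(np.array([-100,-50,-10]),np.array([100,50,105])))
        print(n,'tray in stand',p[:3].round(1),'yaw,pitch',np.degrees(p[3:]).round(2),c,r.round(2))
        F=L[(abs(L[:,1])<22)&(L[:,0]>-24)&(L[:,0]<-3)&(L[:,2]>115)&(L[:,2]<155)]
        print(' flange z',len(F),np.percentile(F[:,2],[10,50,90]).round(1) if len(F) else '')
if __name__=='__main__':
    import sys;hung(sys.argv[1],new=len(sys.argv)<3)
E
python3 hung.py d x
```

```text
t 12.65 p [ 621.4 -111.9  195.7] q [ 0.4926 -0.4933  0.5075 -0.5064] F [ 0.7 -1.  -0.8] op 0.022
scene tray in stand [-65.7   0.4  44.3] yaw,pitch [ 0.02 -2.96] 2499 0.69
 flange z 191 [140.  141.7 143.3]
side tray in stand [-65.6   0.1  44.2] yaw,pitch [-0.06 -3.15] 841 0.58
 flange z 79 [118.  124.4 131.6]
```

Call:
play_rows(dp=[[0,-10,0.5],[40,-15,0.5],[85,-15,0.5],[125,-15,0.5],[140.5,-15,0.5],[140.5,-5,0.5],[140.5,10,0.5],[140.5,20,0.5],[140.5,24,0.5],[140.5,24,0.5]], roll=[0,0,0,0,0,0,0,0,0,0], jaw=[-1,-1,-1,-1,-1,-1,-1,-1,-1,-1])

```text
t: 13.9
tool_pos: [618.5, -252.1, 172.8]
orientation: [0.493, -0.493, 0.507, -0.507]
contact_force: [0.1, -0.6, -0.7]
opening: 0.003
```

Run:
```python
from h import *
st()
for n,c in [('scene',(170,350,120,330)),('side',(190,380,260,460))]:
    cap(n,n+'e');im=cv2.imread(f'pics/{n}e.png')[c[0]:c[1],c[2]:c[3]];cv2.imwrite(f'pics/{n}ec.png',cv2.resize(im,None,fx=2.8,fy=2.8))
```

```text
t 13.9 p [ 618.5 -252.1  172.8] q [ 0.493  -0.4931  0.5069 -0.5068] F [ 0.1 -0.6 -0.7] op 0.003
```

View pics/sideec.png

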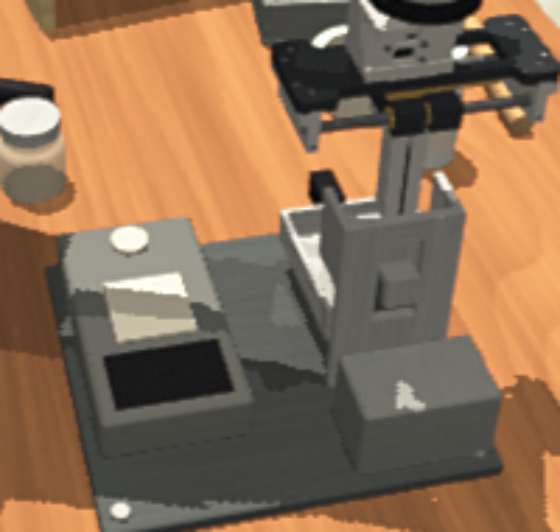

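View pics/sceneec.png

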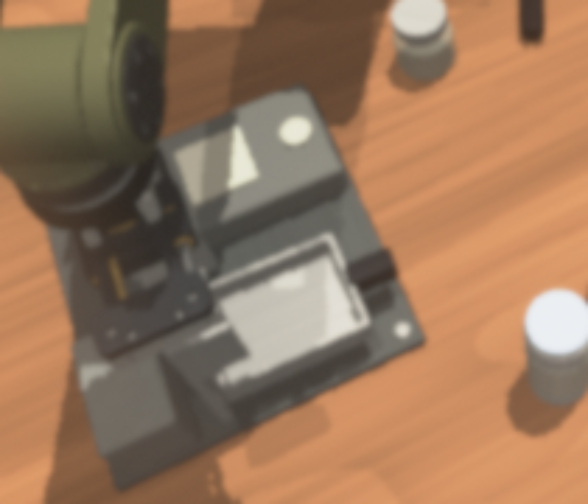

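Call:
play_rows(dp=[[0,2,0],[0,4,0],[0,5,0],[0,6,0],[0,7,0],[0,8,0],[0,8,0]], roll=[0,0,0,0,0,0,0], jaw=[-1,-1,-1,-1,-1,-1,-1])

```text
t: 14.88
tool_pos: [618.7, -252.5, 165.7]
orientation: [-0.493, 0.493, -0.507, 0.507]
contact_force: [-0.8, 0.2, 4.1]
opening: 0.008
```

Call:
play_rows(dp=[[0,1,0],[0,2,0],[0,3,0],[0,3,0]], roll=[0,0,0,0], jaw=[-1,-1,-1,-1])

```text
t: 15.38
tool_pos: [618.7, -252.5, 162.8]
orientation: [-0.493, 0.493, -0.507, 0.507]
contact_force: [-0.7, 1.3, 5.2]
opening: 0.003
```

Call:
play_rows(dp=[[0,1,0],[0,2,0],[0,3,0],[0,3,0]], roll=[0,0,0,0], jaw=[-1,-1,-1,-1])

```text
t: 15.88
tool_pos: [618.7, -252.5, 159.8]
orientation: [-0.493, 0.493, -0.507, 0.507]
contact_force: [-1.9, 0.0, 5.8]
opening: 0.007
```

```bash
python3 hung.py f
python3 - <<'E'
from h import *
for n,c in [('side',(190,380,260,460))]:
    im=cv2.imread(f'pics/{n}_f.png')[c[0]:c[1],c[2]:c[3]];cv2.imwrite(f'pics/{n}fc.png',cv2.resize(im,None,fx=2.8,fy=2.8))
E
```

```text
t 15.875 p [ 618.7 -252.5  159.8] q [-0.4931  0.4928 -0.5066  0.5073] F [-1.9  0.   5.8] op 0.007
scene tray in stand [-65.5  -0.   38.3] yaw,pitch [ 0.06 -4.39] 2200 0.73
 flange z 0 
side tray in stand [-62.5  -0.2  36.7] yaw,pitch [ 0.   -1.88] 789 0.67
 flange z 88 [117.2 125.8 132.4]
```

View pics/sidefc.png

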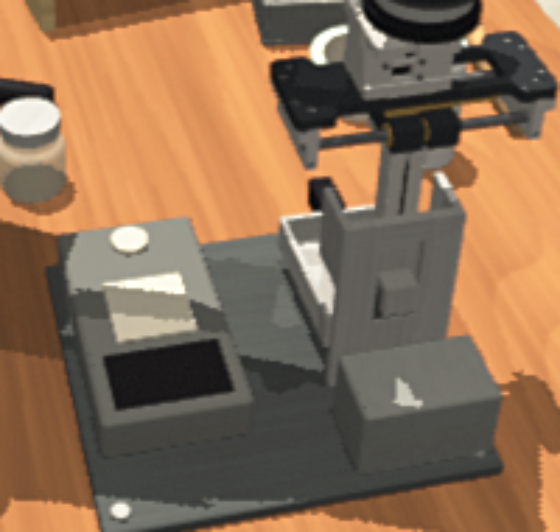

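Call:
play_rows(dp=[[0,0.5,0],[0,1,0],[0,1.5,0],[0,1.5,0]], roll=[0,0,0,0], jaw=[-1,-1,-1,-1])

```text
t: 16.48
tool_pos: [618.9, -252.5, 159.5]
orientation: [-0.493, 0.493, -0.506, 0.508]
contact_force: [-4.0, 2.7, 13.6]
opening: 0.007
```

Call:
play_rows(dp=[[0,0.5,0],[0,1,0],[0,1,0]], roll=[0,0,0], jaw=[-1,-1,-1])

```text
t: 16.85
tool_pos: [619.1, -252.6, 159.3]
orientation: [-0.493, 0.493, -0.506, 0.508]
contact_force: [-5.2, 3.8, 19.4]
opening: 0.006
```

Call:
play_rows(dp=[[0,0.5,0],[0,1,0],[0,1.3,0],[0,1.3,0]], roll=[0,0,0,0], jaw=[-1,-1,-1,-1])

```text
t: 17.35
tool_pos: [619.3, -252.6, 159.2]
orientation: [-0.494, 0.492, -0.505, 0.508]
contact_force: [-7.2, 5.8, 25.8]
opening: 0.007
```

Call:
play_rows(dp=[[0,-4,0],[0,-15,0],[0,-45,0],[-40,-60,0],[-95,-60,0],[-130,-60,0],[-130,-60,0]], roll=[0,0,0,0,0,0,0], jaw=[-1,-1,-1,-1,-1,-1,-1])

```text
t: 18.23
tool_pos: [622.3, -120.4, 215.6]
orientation: [-0.494, 0.494, -0.506, 0.506]
contact_force: [-0.3, -0.3, -0.1]
opening: 0.005
```

```bash
python3 hung.py g
python3 - <<'E'
from h import *
for n,c in [('side',(190,380,260,460))]:
    im=cv2.imread(f'pics/{n}_g.png')[c[0]:c[1],c[2]:c[3]];cv2.imwrite(f'pics/{n}gc.png',cv2.resize(im,None,fx=2.8,fy=2.8))
E
```

```text
t 18.225 p [ 622.3 -120.4  215.6] q [-0.4938  0.4936 -0.5062  0.5063] F [-0.3 -0.3 -0.1] op 0.005
scene tray in stand [-64.7  -0.5  39. ] yaw,pitch [ 0.04 -5.18] 2461 0.84
 flange z 186 [132.4 134.1 135.8]
side tray in stand [-62.3  -0.8  37.2] yaw,pitch [-0.08 -2.47] 825 0.74
 flange z 82 [117.4 125.2 131.5]
```

View pics/sidegc.png

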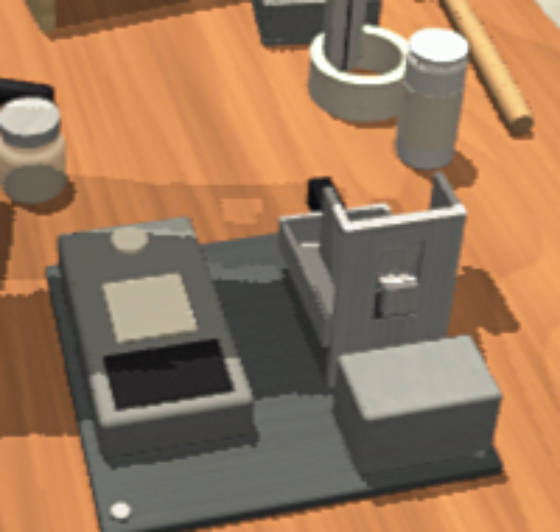

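Run:
```python
from fit import *
for k in 'dg':
    LL=[]
    for n in ['scene','side']:
        P=cloud(f'{n}_{k}');ps={'scene':[617.2,-266.2,.2,np.radians(-91.5),0],'side':[619.1,-266.4,.8,np.radians(-91.64),0]}[n]
        L=TF(ps,P);LL.append(L[(abs(sdf(L,STAND))>4)&(L[:,2]>25)&(L[:,2]<160)&(abs(L[:,1])<60)&(L[:,0]>-180)&(L[:,0]<-1)])
    for nm,L in [('scene',LL[0]),('side',LL[1]),('both',np.vstack(LL))]:
      for p0 in [[-65,0,44,0,-.05],[-65,0,37,0,-.05],[-63,0,37,0,-.03]]:
        p,c,r=fit(L,TRAY,p0,[0,1,2,3,4],clip=8,it=6)
        h=R.from_euler('ZY',p[3:]).as_matrix()@[66,0,62]+p[:3]
        print(k,nm,p[:3].round(1),np.degrees(p[3:]).round(2),c,r.round(2),'hook',h.round(1))
```

```text
d scene [-65.7   0.4  44.3] [ 0.02 -2.96] 2499 0.69 hook [ -3.    0.4 109.7]
d scene [-65.7   0.4  44.3] [ 0.02 -2.96] 2499 0.69 hook [ -3.    0.4 109.7]
d scene [-64.5   0.4  46.8] [ 0.01 -5.12] 2499 0.82 hook [ -4.3   0.4 114.4]
d side [-65.5   0.1  44.2] [-0.09 -3.17] 841 0.58 hook [ -3.1  -0.  109.8]
d side [-65.5   0.1  44.2] [-0.09 -3.17] 841 0.58 hook [ -3.1  -0.  109.8]
d side [-65.5   0.1  44.2] [-0.1  -3.18] 841 0.58 hook [ -3.1  -0.  109.8]
d both [-65.7   0.3  44.3] [ 0.   -3.04] 3340 0.67 hook [ -3.1   0.3 109.7]
d both [-65.7   0.3  44.3] [ 0.   -3.04] 3340 0.67 hook [ -3.1   0.3 109.7]
d both [-65.7   0.3  44.3] [ 0.   -3.04] 3340 0.67 hook [ -3.1   0.3 109.7]
g scene [-65.7  -0.5  36.9] [ 0.07 -2.98] 2461 0.8 hook [ -3.   -0.4 102.2]
g scene [-65.6  -0.5  36.9] [ 0.07 -2.99] 2461 0.8 hook [ -2.9  -0.4 102.2]
g scene [-65.6  -0.5  36.8] [ 0.07 -2.99] 2461 0.79 hook [ -2.9  -0.4 102.2]
g side [-65.   -0.9  37.7] [ 0.04 -3.62] 828 0.63 hook [ -3.1  -0.8 103.7]
g side [-65.   -0.9  37.7] [ 0.04 -3.62] 828 0.63 hook [ -3.1  -0.8 103.7]
g side [-62.3  -0.8  37.2] [-0.07 -2.46] 828 0.74 hook [  1.   -0.9 102. ]
g both [-65.5  -0.6  37. ] [ 0.06 -3.11] 3289 0.76 hook [ -2.9  -0.6 102.5]
g both [-65.5  -0.6  37. ] [ 0.06 -3.11] 3289 0.76 hook [ -2.9  -0.6 102.5]
g both [-65.5  -0.6  37. ] [ 0.06 -3.11] 3289 0.76 hook [ -2.9  -0.6 102.5]
```

Call:
play_rows(dp=[[20,0,-40],[45,0,-85],[66,0,-130],[85.5,0,-165],[85.5,30,-165],[85.5,75,-165],[85.5,110,-165],[85.5,122,-165],[85.5,122,-165]], roll=[0,0,0,0,0,0,0,0,0], jaw=[-1,-1,-1,-1,-1,-1,-1,-1,-1])

```text
t: 19.45
tool_pos: [454.7, -204.0, 93.3]
orientation: [0.493, -0.493, 0.507, -0.507]
contact_force: [0.7, -0.8, 0.4]
opening: 0.007
```

Run:
```python
from h import *
st()
for n,c in [('scene',(170,350,120,330)),('side',(190,380,260,460))]:
    cap(n,n+'h');im=cv2.imread(f'pics/{n}h.png')[c[0]:c[1],c[2]:c[3]];cv2.imwrite(f'pics/{n}hc.png',cv2.resize(im,None,fx=2.8,fy=2.8))
```

```text
t 19.45 p [ 454.7 -204.    93.3] q [ 0.4927 -0.4928  0.5073 -0.507 ] F [ 0.7 -0.8  0.4] op 0.007
```

View pics/sidehc.png

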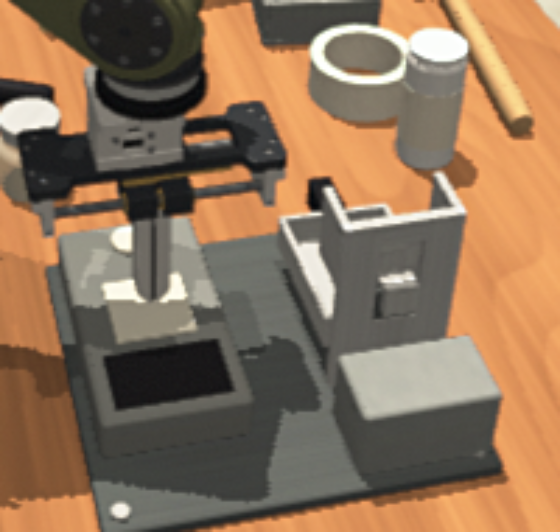

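View pics/scenehc.png

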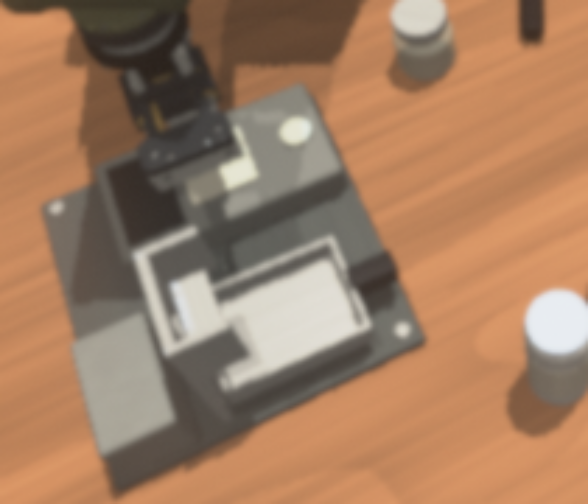

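Call:
play_rows(dp=[[0,5,0],[0,9,0],[0,10.5,0],[0,11.5,0],[0,11.5,0]], roll=[0,0,0,0,0], jaw=[-1,-1,-1,-1,-1])

```text
t: 20.18
tool_pos: [454.8, -203.3, 81.6]
orientation: [0.493, -0.493, 0.507, -0.507]
contact_force: [1.0, 0.6, -0.1]
opening: 0.009
```

Call:
play_rows(dp=[[0,0.5,0],[0,1,0],[0,1.4,0],[0,1.4,0]], roll=[0,0,0,0], jaw=[-1,-1,-1,-1])

```text
t: 20.68
tool_pos: [454.8, -203.4, 80.2]
orientation: [0.493, -0.493, 0.507, -0.507]
contact_force: [-0.5, 0.0, 0.5]
opening: 0.007
```

Call:
play_rows(dp=[[0,0.4,0],[0,0.8,0],[0,0.8,0]], roll=[0,0,0], jaw=[-1,-1,-1])

```text
t: 21.05
tool_pos: [454.8, -203.4, 79.6]
orientation: [-0.493, 0.493, -0.507, 0.507]
contact_force: [-1.7, 1.0, 5.1]
opening: 0.004
```

Call:
play_rows(dp=[[0,0.4,0],[0,0.8,0],[0,0.8,0]], roll=[0,0,0], jaw=[-1,-1,-1])

```text
t: 21.42
tool_pos: [454.8, -203.4, 79.1]
orientation: [-0.493, 0.493, -0.507, 0.507]
contact_force: [-3.1, 1.3, 9.2]
opening: 0.007
```

Call:
play_rows(dp=[[0,0.3,0],[0,0.3,0],[0,0.3,0],[0,0.3,0],[0,0.3,0],[0,0.3,0],[0,0.3,0],[0,0.3,0],[0,0.3,0],[0,0.3,0]], roll=[0,0,0,0,0,0,0,0,0,0], jaw=[-1,-1,-1,-1,-1,-1,-1,-1,-1,-1])

```text
t: 22.68
tool_pos: [454.8, -203.4, 78.9]
orientation: [-0.493, 0.493, -0.507, 0.507]
contact_force: [-3.4, 1.2, 10.3]
opening: 0.006
```

Call:
play_rows(dp=[[0,0,0],[0,0,0],[0,0,0]], roll=[0,0,0], jaw=[-1,-1,-1])

```text
t: 23.05
tool_pos: [454.8, -203.4, 78.9]
orientation: [-0.493, 0.493, -0.507, 0.507]
contact_force: [-4.7, 1.1, 10.3]
opening: 0.007
```

Call:
play_rows(dp=[[0,-3,0],[0,-20,0],[0,-70,0],[0,-120,0],[0,-140,0],[0,-140,-60],[0,-140,-60]], roll=[0,0,0,0,0,0,0], jaw=[-1,-1,-1,-1,-1,-1,-1])

```text
t: 23.92
tool_pos: [392.5, -201.3, 219.2]
orientation: [-0.493, 0.493, -0.507, 0.507]
contact_force: [-0.3, 0.5, 0.1]
opening: 0.007
```

```bash
python3 hung.py i
python3 - <<'E'
from fit import *
k='i';LL=[]
for n in ['scene','side']:
    P=cloud(f'{n}_{k}');ps={'scene':[617.2,-266.2,.2,np.radians(-91.5),0],'side':[619.1,-266.4,.8,np.radians(-91.64),0]}[n]
    L=TF(ps,P);LL.append(L[(abs(sdf(L,STAND))>4)&(L[:,2]>25)&(L[:,2]<160)&(abs(L[:,1])<60)&(L[:,0]>-180)&(L[:,0]<-1)])
for nm,L in [('scene',LL[0]),('both',np.vstack(LL))]:
    p,c,r=fit(L,TRAY,[-65,0,40,0,-.05],[0,1,2,3,4],clip=8,it=6)
    h=R.from_euler('ZY',p[3:]).as_matrix()@[66,0,62]+p[:3]
    print(nm,p[:3].round(1),np.degrees(p[3:]).round(2),c,r.round(2),'hook',h.round(1))
E
```

```text
t 23.925 p [ 392.5 -201.3  219.2] q [-0.4926  0.4927 -0.5071  0.5074] F [-0.3  0.5  0.1] op 0.007
scene tray in stand [-64.9  -0.7  39.2] yaw,pitch [ 0.01 -4.93] 2470 0.81
 flange z 188 [132.  133.9 135.8]
side tray in stand [-64.2  -0.9  37.8] yaw,pitch [ 0.07 -3.87] 824 0.65
 flange z 77 [116.8 125.3 131. ]
scene [-64.9  -0.7  39.2] [ 0.01 -4.93] 2470 0.81 hook [ -4.5  -0.6 106.7]
both [-63.6  -0.7  39.2] [ 0.05 -4.82] 3294 0.8 hook [ -3.   -0.7 106.6]
```

View pics/side_i.png

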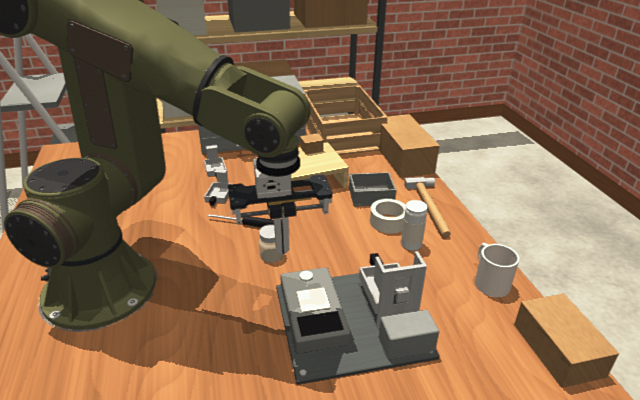

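Run:
```python
from fit import *
ps=[617.2,-266.2,.2,np.radians(-91.5),0]
for k in 'dgi':
    L=TF(ps,cloud(f'scene_{k}'));o=[]
    F=L[(abs(L[:,1])<18)&(L[:,0]>-24)&(L[:,0]<-8)&(L[:,2]>115)&(L[:,2]<155)];o.append((len(F),np.median(F[:,2]).round(2)))
    # lug top and floor bins
    for x0,x1 in [(-118,-105),(-105,-92),(-92,-80)]:
        Q=L[(abs(L[:,1]-0)<25)&(L[:,0]>x0)&(L[:,0]<x1)&(L[:,2]>28)&(L[:,2]<56)];o.append((len(Q),np.median(Q[:,2]).round(2) if len(Q) else None))
    Q=L[(abs(L[:,1])<8)&(L[:,0]>-158)&(L[:,0]<-132)&(L[:,2]>45)&(L[:,2]<95)];o.append(('lug',len(Q),np.median(Q[:,2]).round(2) if len(Q) else None))
    Q=L[(abs(L[:,1])<60)&(abs(L[:,1])>38)&(L[:,0]>-120)&(L[:,0]<-80)&(L[:,2]>20)&(L[:,2]<80)];o.append(('rim95',len(Q),np.percentile(Q[:,2],90).round(2)))
    print(k,o)
```

```text
d [(128, np.float64(141.63)), (110, np.float64(45.46)), (116, np.float64(45.99)), (108, np.float64(46.8)), ('lug', 72, np.float64(73.67)), ('rim95', 256, np.float64(70.69))]
g [(130, np.float64(133.97)), (110, np.float64(37.83)), (111, np.float64(38.07)), (105, np.float64(39.44)), ('lug', 73, np.float64(65.46)), ('rim95', 245, np.float64(63.42))]
i [(127, np.float64(133.7)), (110, np.float64(37.81)), (112, np.float64(38.32)), (104, np.float64(38.85)), ('lug', 75, np.float64(66.04)), ('rim95', 253, np.float64(62.58))]
```

```bash
python3 -c "
from h import *
print(robot.hand_in());st()"
```

```text
the job is handed in; nothing more can be done
None
the job is handed in; nothing more can be done
```

The job is done and handed in at about 24 s; no verdict was reported.

- **Tray:** I drew the large tray out by its back plate, let go of it on the bench, and took it again by the black lug. I then hooked it into the slot and let go.
- **Saddle:** I pressed the flange down to a hard stop, at about 26 N. The flange, pan floor and lug all dropped by about 7.7 mm, and they stayed down after I let go. The saddle may have started up to 1 mm down, so this fits full lock. I could not read the saddle itself, so the lock is inferred.
- **Zero key:** I held the square key at about 10.3 N for over a second and released it. The force peaked well below 20 N in the readings I had, which come only at the end of each move. The round key was not touched.
- **Final state:** The gripper is clear of everything, and the other things look unmoved in the last picture.

**Checks that disagreed:**
- The tray hangs about 3° front-down because the hook has play. This puts the hook point at about (-3, -0.6, 102) mm in the stand frame, right at the edge of the 3 mm tolerance in x.
- The last model fit landed on a different answer, with the hook at 106.6 mm and a 5° tilt. The direct height readings contradict that fit and match the 102 mm result.

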